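# Check the filled chip on the clay owl with the spring tester

## Task

Draw the wooden slide tray towards you by its knob until it meets its end stop, so that the clay owl comes out from under the shelf. Then take the spring clay tester out of its block and hold it upright with its tip on the round filled chip on the owl's crown, pressing only lightly, so that the plunger goes about half-way in: the owl is fragile. Finish while still holding it there so that I can read it, and leave the other toys and pots standing where they are.

Things in the scene. Friction and masses are not known exactly. Their poses are not given: they have to be found in the camera images.
- ledge: Fixed whitewashed brick ledge, 490 (its x) x 240 (its y) x 65 mm high, origin under its centre, on the work surface; -x end to the robot, yaw within 0.12 rad. Wooden grooved runners (outer faces 104 mm either side of its middle, 18 mm high) guide the tray along the ledge's x; a wooden bar 14 mm high across the front end is the end stop.
- shelf_edge (a point): Middle of the front top edge of the wooden shelf board over the ledge's back part. The board is 260 mm wide, reaches from here 140 mm back (+x of the ledge), 15 mm thick, top 235 mm above the work surface, on four posts at the ledge's sides; small clay whistles on it rise to 261 mm. Fixed to the ledge.
- tray (a joint): Travel of the slide tray, m: 0 = fully back, 0.15 = at its end stop; grows as it is drawn to the ledge's -x end (towards the robot). Starts between 0 and 0.02. About 2 N friction; stays where left. Tray of pale wood, 300 (ledge x) x 170 mm, floor top 75 mm above the work surface, rim 10 mm higher.
- tray_knob (a point): Grip point on the tray's upright round wooden knob: 26 mm diameter, on its axis, 32 mm above the tray floor (16 mm below the knob's top). The knob stands in the middle of the tray's front, 22 mm behind the front rim. Axes as the ledge's.
- owl: Plum-dark clay owl standing loose on the tray, 84 mm high to its flat crown (42 mm across), 70 mm wide, about 0.32 kg; two ear tufts beside the crown, 23 mm left and right of its middle, rise about 14 mm above it. Origin at the centre of its underside, face to its -x, z up. At the start it stands under the shelf.
- owl_chip (a point): Centre of the marked spot: the round, paler filled chip, 22 mm across, flush in the middle of the owl's flat crown (84 mm above the owl's underside). Axes as the owl's.
- tester: Spring clay tester, a pen-like steel gauge 125 mm long, about 0.16 kg, loose, upright in its block with its collar on the block's top. Origin: tip of the relaxed plunger (20 mm above the work surface in the block), z up to the cap. From tip: plunger 8 mm thick, nose 16 mm (14 to 50 mm up), collar 34 mm (50 to 56), ribbed grip 22 mm (56 to 116; grip it at 92), cap 19 mm.
- plunger (a joint): How far the tester's spring plunger is pushed in, m: 0 = out, 0.010 = bottomed. Spring force is 1.2 N at the start of travel and grows by 0.6 N per mm (4.2 N at 5 mm).
- tester_tip (a point): The rounded end (4 mm radius) of the plunger, on the tester's axis; moves with the plunger.
- holder: Fixed dark wooden block 80 x 80 x 70 mm high with an upright through hole of 25 mm in its middle in which the tester stands. Origin at the centre of its underside. Stands to the left or the right of the ledge.
- turtle_a: Small clay turtle, 57 x 44 x 27 mm high, on the tray between knob and owl, to the left. Origin under its middle, z up. Leave it standing on the tray.
- turtle_b: The same kind of turtle, on the tray between knob and owl, to the right. Leave it standing on the tray.
- pig: Clay bank pig, 115 x 82 x 93 mm high, on the other side of the ledge from the block. Origin under its middle, z up. Leave alone.
- bell: Brass hand bell standing mouth down, 68 mm wide, 124 mm high, left of the ledge. Origin under its middle, z up. Leave alone.
- jug: Small clay jug, 72 mm wide, 88 mm high, right of the ledge. Origin under its middle, z up. Leave alone.
- brush_pot: Glazed pot with three paint brushes, 68 mm wide, 185 mm high over the brushes, at the far left. Origin under its middle, z up. Leave alone.
- truck: Wooden toy truck, 120 x 68 x 68 mm high, at the outer left, beside a fixed slatted crate. Origin under its middle, z up. Leave alone.
There are look-alikes about, which are no part of the job. There is more than one size of the owl; the one meant has the size given above.

How it is judged:
By the outcome, as a careful person would: the job done as asked, in the order asked, and still so for the second after the job is handed in, while the arm keeps its last pose, push and grip.
It also fails if it takes over 64 s, if anything falls off the work surface, if the arm or the gripper's body presses on something with over 40 N, if the wrist force passes 120 N, or if a joint passes its speed limit or range.

## Robot

A 6-joint arm with a two-finger parallel gripper is mounted at the origin on the work surface. World frame = base frame: x ahead of the robot, y to its left, z up, the work surface at z = 0. Lengths are in m, angles in rad, forces in N, time in s.
With the tool pointing down it reaches from about 0.3 to 0.875 m from the base axis. Payload 6.4 kg.
Tool frame: the origin (TCP) lies midway between the tips of the shut fingers; the grasp point (between the pads) lies 19 mm behind it; z points along the fingers, y is the direction in which the jaws open and shut (so a half turn about z gives the same grasp; the last joint's range is limited). The gripper opens to 88 mm and grips with 3 to 60 N. Pads are 18 mm wide; open, the fingers measure 123 mm over their backs; the gripper's body (75 mm by 187 mm) begins 45 mm behind the grasp point.
Start: joints at [0.917, 0.181, 1.607, -0, 1.354, -0.206], TCP at [0.249, 0.518, 0.239] pointing down, gripper open.
Joint ranges: [-2.99, 2.99], [-0.89, 2.07], [0.3, 2.58], [-1.14, 4.28], [0, 2.63], [-3.12, 3.12]. Speed limits (rad/s): [2.57, 2.57, 3.01, 3.14, 3.14, 3.14].

## Interface

Orientations are given as a unit quaternion [w, x, y, z].
In Python, from plant import readout, imaging, workorder gives the robot as it stands.
- The arm moves only by the tool play_rows, never from a script. Its arguments are lists of equal length, an entry for each row: "claw": the closure, from -1 (fully open) to 1 (shut), so that 0 is half open; "offset": the shift along the tool's x, y, z in cm, a list of three; "yaw": the turn about the tool's z in degrees. In form: {"claw": [claw, ...], "offset": [[tx, ty, tz], ...], "yaw": [yaw, ...]}. A call has 1 to 12 rows; each row is the pose to reach, as a shift and turn from the pose commanded when the call began, along the tool's axes at that moment; what a row does not reach only later rows make up. A row lasts 1/12 s, in which the tool goes at most 41.7 mm and 7.16 degrees, less where a joint would pass 70% of its speed; a pose out of reach is approached as far as the arm can. A call with a gripper value outside its range is refused whole. The fingers move at their own pace and stop on an object; the grip force is fixed at half the most. Time passes only in rows, so rows that repeat a pose let the fingers close. It gives the time, the measured TCP pose, the force and the opening at its end, in the units of the state.
- readout.get_state(): the state, without advancing time (a new reading comes with each control period).
- imaging.grab_frame(name): name is "side" or "top" or "wrist"; returns a dict with "pixels" (400x640x3 uint8, blue, green, red), "fovy" (degrees; the focal length in pixels is half the picture's height over the tangent of half this angle, whatever the lens; pixels are square), "cx", "cy" (the principal point, pixels), "camera_from_world" (4x4, takes a point from world to camera coordinates); the wrist camera has in their place "mount" (4x4, takes a point from camera to tool coordinates, whose origin is the TCP and whose axes are the flange's). Camera axes: x right, y up, looking along -z (the intrinsics and any distortion apply to the point x, -y, -z); pixel columns grow to the right and rows downward; lengths in m; the calibration is good to about 2 mm. The wrist camera is an equidistant fisheye: a pixel r from the principal point sees the ray r / f radians off the axis. A picture is of the moment at which its call begins: read the wrist's pose just before it. There is no depth.
- workorder.finish_job(): hands the job in, once; it reports no verdict.
The state is a dict: "time_s": time; "joints": joint angles; "qd": joint speeds; "effort": joint torques, N m; "eef_pos": TCP position; "tcp_rot": TCP orientation; "ft_force": force on the tool from outside, world axes, zero at the start; "torque": the same for the moment, N m; "opening": finger opening in m.
Only numpy, scipy, OpenCV 4.12 (cv2) and the standard library are available. Lean on these libraries where they do the work, as an engineer would, in place of code of your own. Each camera call takes 0.05 s, during which the arm holds its last target. There are 200 camera calls.

## Working session

There is one attempt and no reset: what is moved stays moved. The work goes in short steps, Python scripts to look and compute and a tool call to move; the robot and the scene stay as the last step left them, time stands still between calls to the robot, and variables do not carry over. Pictures are saved under pics/ and viewed, about 8 in all and at most 12, crops included, and the job is handed in when it is done.

Besides the shell and the picture viewer there is one more tool, called after "Emit:" by a JSON object that holds its "method" and its "body", one argument or row to a line. play_rows: Moves the arm, as the interface text tells. Its arguments: {"type":"object","properties":{"claw":{"type":"array","items":{"type":"number"}},"offset":{"type":"array","items":{"type":"array","items":{"type":"number"}}},"yaw":{"type":"array","items":{"type":"number"}}},"required":["claw","offset","yaw"]}

```bash
mkdir -p pics; cat > h.py <<'E'
import numpy as np, cv2
from scipy.spatial.transform import Rotation as R
from plant import readout, imaging, workorder
def st(): return readout.get_state()
def rot(s): q=s["tcp_rot"]; return R.from_quat([q[1],q[2],q[3],q[0]]).as_matrix()
def grab(n):
    s=st(); f=imaging.grab_frame(n); f["name"]=n
    if "mount" in f:
        T=np.eye(4);T[:3,:3]=rot(s);T[:3,3]=s["eef_pos"]; f["wc"]=T@np.array(f["mount"])
    else: f["wc"]=np.linalg.inv(np.array(f["camera_from_world"]))
    f["f"]=200/np.tan(np.radians(f["fovy"])/2); return f
def ray(f,u,v):
    x=(u-f["cx"])/f["f"]; y=(v-f["cy"])/f["f"]
    if f["name"]=="wrist":
        r=np.hypot(x,y); d=np.array([x/r*np.sin(r),-y/r*np.sin(r),-np.cos(r)]) if r>0 else np.array([0,0,-1.])
    else: d=np.array([x,-y,-1.])
    return f["wc"][:3,3], f["wc"][:3,:3]@(d/np.linalg.norm(d))
def onz(f,u,v,z):
    o,d=ray(f,u,v); return o+d*(z-o[2])/d[2]
def proj(f,p):
    c=np.linalg.inv(f["wc"])@np.append(p,1); x,y,z=c[0],-c[1],-c[2]
    if f["name"]=="wrist":
        r=np.hypot(x,y); th=np.arctan2(r,z); k=th/r if r>0 else 0
    else: k=1/z
    return np.array([f["cx"]+f["f"]*x*k, f["cy"]+f["f"]*y*k])
def two(f1,p1,f2,p2):
    o1,d1=ray(f1,*p1);o2,d2=ray(f2,*p2)
    t=np.linalg.lstsq(np.c_[d1,-d2],o2-o1,rcond=None)[0]
    a=o1+t[0]*d1;b=o2+t[1]*d2; return (a+b)/2,np.linalg.norm(a-b)
def save(f,name,box=None,s=1):
    im=f["pixels"]
    if box: im=im[box[1]:box[3],box[0]:box[2]]
    cv2.imwrite("pics/"+name,cv2.resize(im,None,fx=s,fy=s,interpolation=cv2.INTER_CUBIC))
def load(n): return np.load("pics/%s.npy"%n,allow_pickle=True).item()
E
python3 - <<'E'
from h import *
s=st(); print(s["time_s"],s["eef_pos"],s["tcp_rot"],s["ft_force"],rot(s).round(3))
for n in("top","side","wrist"):
    f=grab(n); save(f,n+"0.png"); np.save("pics/%s0.npy"%n,f,allow_pickle=True); print(n,f["fovy"],f["cx"],f["cy"],f["wc"].round(3).tolist(),f.keys())
E
```

```text
0.0 [0.24860963 0.51789579 0.2378491 ] [-3.43349284e-04  2.22010482e-01  9.75043907e-01 -7.79070340e-04] [-0.12482581 -0.12371145  0.19699399] [[-0.901  0.433 -0.001]
 [ 0.433  0.901 -0.001]
 [ 0.    -0.002 -1.   ]]
top 55.26004799136372 318.9912003252287 200.63016978430468 [[-0.023, 0.99, -0.142, 0.458], [-1.0, -0.024, -0.009, 0.045], [-0.012, 0.142, 0.99, 1.189], [0.0, 0.0, 0.0, 1.0]] dict_keys(['pixels', 'fovy', 'cx', 'cy', 'camera_from_world', 'name', 'wc', 'f'])
side 46.67041386456536 321.8029332333508 202.05250498769138 [[0.947, 0.252, -0.199, 0.395], [-0.321, 0.744, -0.586, -0.644], [0.001, 0.619, 0.785, 1.052], [0.0, 0.0, 0.0, 1.0]] dict_keys(['pixels', 'fovy', 'cx', 'cy', 'camera_from_world', 'name', 'wc', 'f'])
wrist 65.70646984690485 320.3587053014195 202.45537455278216 [[0.432, -0.855, -0.287, 0.174], [0.902, 0.409, 0.139, 0.554], [-0.001, -0.319, 0.948, 0.384], [0.0, 0.0, 0.0, 1.0]] dict_keys(['pixels', 'fovy', 'cx', 'cy', 'mount', 'name', 'wc', 'f'])
```

View pics/top0.png

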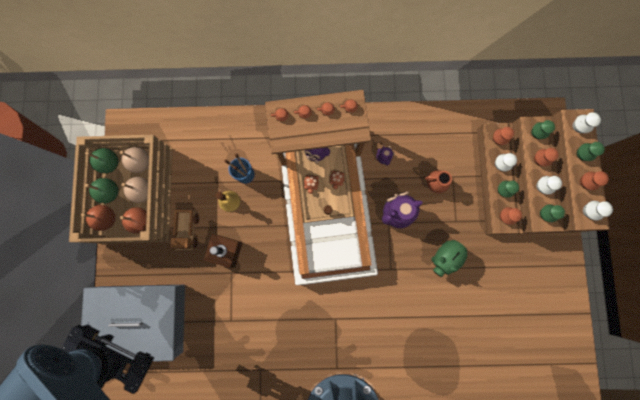

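View pics/side0.png

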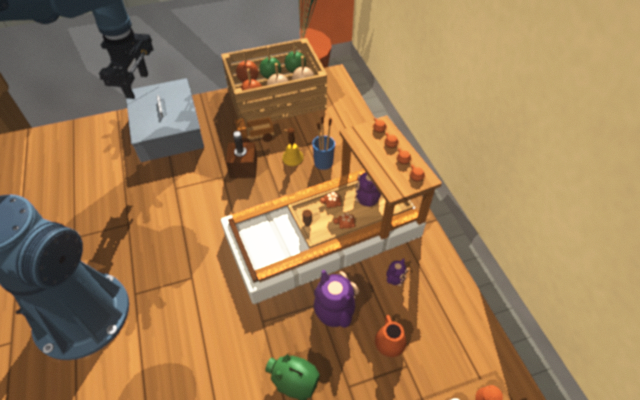

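The top view shows the tray with the knob near (328,210), turtles near (311,183) and (337,178), and the owl at (318,152), mostly under the shelf. The holder and tester are near (222,250). The purple owls at (402,210) (large) and (384,155) (small) stand beside the ledge, so they are look-alikes. The one on the tray is the one meant. Next I'll enlarge both views.

```bash
python3 - <<'E'
from h import *
a=load("top0")["pixels"][130:290,200:400]; b=load("side0")["pixels"][120:300,220:440]
A=cv2.resize(a,None,fx=3,fy=3,interpolation=cv2.INTER_CUBIC)
B=cv2.resize(b,None,fx=3,fy=3,interpolation=cv2.INTER_CUBIC)
cv2.imwrite("pics/c1.png",A); cv2.imwrite("pics/c2.png",B)
E
```

```text
(no output)
```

View pics/c1.png

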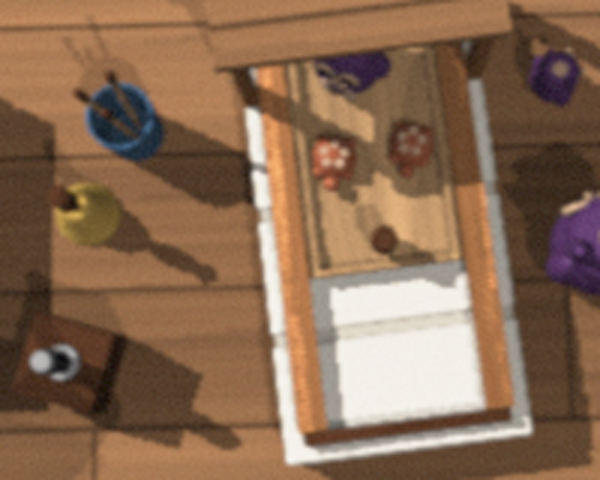

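View pics/c2.png

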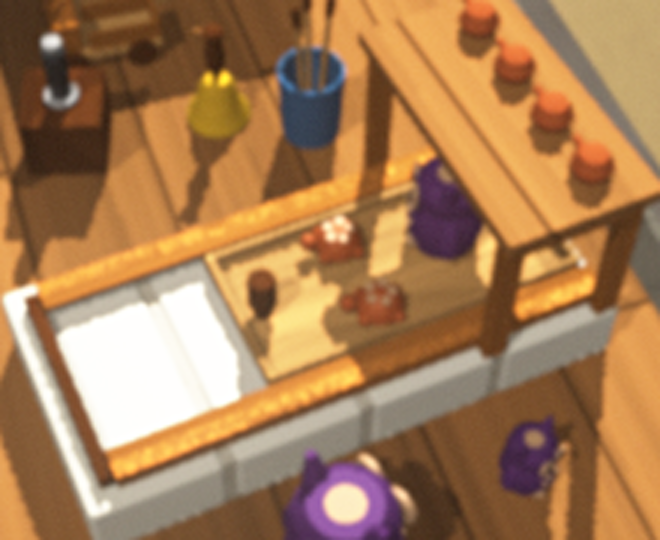

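c1 shows the knob top at top-view (328.3,209.3) and the tester cap at (214,250.7). c2 shows the knob top at side-view (307.3,213.3), the cap at (236.7,134), and the plum owl standing on the tray half under the shelf.

```bash
python3 - <<'E'
from h import *
t=load("top0");s=load("side0")
print("knob top",onz(t,328.3,209.3,.123),onz(s,307.3,213.3,.123),two(t,(328.3,209.3),s,(307.3,213.3)))
print("cap",onz(t,214,250.7,.145),onz(s,236.7,134,.145),two(t,(214,250.7),s,(236.7,134)))
c=lambda x,y:(200+x/3,130+y/3)
L=onz(t,*c(288,463),.065);Rr=onz(t,*c(530,432),.065);print(L,Rr,np.linalg.norm(L-Rr))
d=Rr-L; print("yaw",np.arctan2(d[0],-d[1])*-1)
# tray front rim corners z .085
a=onz(t,*c(315,275),.085);b=onz(t,*c(460,258),.085);d=b-a;print(a,b,np.linalg.norm(d),-np.arctan2(d[0],-d[1]))
# stop bar top front z=.079
a=onz(t,*c(305,443),.079);b=onz(t,*c(508,413),.079);d=b-a;print(a,b,np.linalg.norm(d),-np.arctan2(d[0],-d[1]))
print("shelf L/R",onz(t,*c(215,68),.235),onz(t,*c(510,30),.235))
E
```

```text
knob top [0.58522948 0.02940577 0.123     ] [0.58536586 0.0273526  0.123     ] (array([0.58574236, 0.02934389, 0.12025144]), np.float64(0.0003671122431191806))
cap [0.47687554 0.34325087 0.145     ] [0.47689533 0.34150155 0.145     ] (array([0.47700272, 0.34386077, 0.14283622]), np.float64(0.0001750894360327287))
[0.37668283 0.12735172 0.065     ] [ 0.40078693 -0.10605228  0.065     ] 0.23464533771888152
yaw -0.10290718596132802
[0.5553603  0.09725716 0.085     ] [ 0.56846699 -0.04316726  0.085     ] 0.14103475376994073 -0.09306660426096476
[0.39596844 0.10988172 0.079     ] [ 0.41974223 -0.08403853  0.079     ] 0.19537209870389102 -0.12198700769645897
shelf L/R [0.72198911 0.17280505 0.235     ] [ 0.74890399 -0.0810297   0.235     ]
```

Emit:
{"method": "play_rows", "body": {
  "claw": [-1,-1,-1,-1,-1,-1,-1,-1,-1,-1,-1,-1],
  "offset": [
    [-2,-1.2,0],
    [-5,-3,0],
    [-8.5,-5,0],
    [-12,-7,0],
    [-15.5,-9,0],
    [-19,-11,0],
    [-22.5,-13,0],
    [-26,-15,0],
    [-29.5,-17,0],
    [-33,-19,0],
    [-36,-20.5,0],
    [-38,-22,0]
  ],
  "yaw": [-2,-5,-8,-11,-14,-17,-20,-23,-26,-29,-31,-31.7]
}}

```text
time_s: 1.15
eef_pos: [0.4979, 0.1529, 0.2386]
tcp_rot: [0.0, -0.053, 0.999, -0.0]
ft_force: [-0.1, 0.8, 0.1]
opening: 0.0882
```

```bash
python3 - <<'E'
from h import *
s=st(); r=rot(s); p=s["eef_pos"]; print(s["time_s"],p,r.round(3),s["joints"])
print((r.T@(np.array([.5855,.0287,.15])-p)*100).round(2), np.degrees(np.arctan2(-r[1,0],-r[0,0])))
E
```

```text
1.15 [0.49786807 0.1528965  0.23860068] [[-0.994 -0.105  0.001]
 [-0.105  0.994 -0.   ]
 [-0.    -0.    -1.   ]] [ 7.00687736e-02  5.89877898e-02  1.74226620e+00 -4.45734984e-04
  1.33985713e+00 -1.60608839e+00]
[ -7.4  -13.27   8.87] 6.042577164563546
```

Emit:
{"method": "play_rows", "body": {
  "claw": [-1,-1,-1,-1,-1,-1,-1],
  "offset": [
    [-1.5,-2.7,1],
    [-3,-5.4,2],
    [-4.5,-8.1,3],
    [-6,-10.8,4],
    [-7.4,-13.3,5],
    [-7.4,-13.3,6],
    [-7.4,-13.3,6]
  ],
  "yaw": [0,0,0,0,0,0,0]
}}

```text
time_s: 1.73
eef_pos: [0.5826, 0.03, 0.1758]
tcp_rot: [-0.002, -0.051, 0.999, 0.001]
ft_force: [-0.9, -0.0, -1.2]
opening: 0.0879
```

```bash
python3 - <<'E'
from h import *
f=grab("wrist"); np.save("pics/w1.npy",f,allow_pickle=True); s=st(); print(s["eef_pos"],s["time_s"])
im=f["pixels"].copy(); 
print(proj(f,[.5855,.0287,.123]))
cv2.imwrite("pics/w1.png",im)
E
```

```text
[0.58251596 0.03108212 0.17697366] 1.7833
[318.33891472 228.3338503 ]
```

View pics/w1.png

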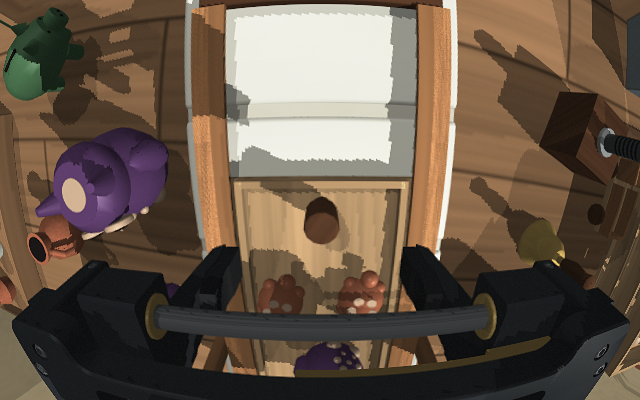

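The wrist view shows the knob's top centred at about (321,228), against a predicted (318,228). The ledge is aligned and the turtles at (281,292) and (360,290) are behind the fingers. I'll descend and grip.

Emit:
{"method": "play_rows", "body": {
  "claw": [-1,-1,-1,-1,-1,-0.5,1,1,1,1,1,1],
  "offset": [
    [0,0,2],
    [0,0,4],
    [0,0,6],
    [0,0,8],
    [0,0,9],
    [0,0,9],
    [0,0,9],
    [0,0,9],
    [0,0,9],
    [0,0,9],
    [0,0,9],
    [0,0,9]
  ],
  "yaw": [0,0,0,0,0,0,0,0,0,0,0,0]
}}

```text
time_s: 2.78
eef_pos: [0.5841, 0.0309, 0.0893]
tcp_rot: [0.0, -0.053, 0.999, -0.0]
ft_force: [0.1, -0.3, 0.7]
opening: 0.0435
```

Emit:
{"method": "play_rows", "body": {
  "claw": [1,1,1,1,1,1,1,1,1,1,1,1],
  "offset": [
    [0,0,0],
    [0,0,0],
    [0,0,0],
    [0,0,0],
    [0,0,0],
    [0,0,0],
    [0.1,0,0],
    [0.4,0,0],
    [0.9,0,0],
    [1.5,0,0],
    [2.1,0,0],
    [2.7,0,0]
  ],
  "yaw": [0,0,0,0,0,0,0,0,0,0,0,0]
}}

```text
time_s: 3.78
eef_pos: [0.5564, 0.0277, 0.0888]
tcp_rot: [0.0, -0.053, 0.999, -0.0]
ft_force: [2.9, -4.4, -1.2]
opening: 0.0249
```

Emit:
{"method": "play_rows", "body": {
  "claw": [1,1,1,1,1,1,1,1,1,1,1,1],
  "offset": [
    [0.6,0,0],
    [1.4,0,0],
    [2.3,0,0],
    [3.2,0,0],
    [4.1,0,0],
    [5,0,0],
    [5.9,0,0],
    [6.8,0,0],
    [7.7,0,0],
    [8.4,0,0],
    [8.9,0,0],
    [9.1,0,0]
  ],
  "yaw": [0,0,0,0,0,0,0,0,0,0,0,0]
}}

```text
time_s: 4.78
eef_pos: [0.4655, 0.0182, 0.0887]
tcp_rot: [0.0, -0.053, 0.999, -0.0]
ft_force: [1.9, -4.8, -4.5]
opening: 0.0249
```

Emit:
{"method": "play_rows", "body": {
  "claw": [1,1,1,1,1,1,1,1,1,1,1,1],
  "offset": [
    [0.1,0,0],
    [0.2,0,0],
    [0.3,0,0],
    [0.4,0,0],
    [0.5,0,0],
    [0.6,0,0],
    [0.7,0,0],
    [0.8,0,0],
    [0.9,0,0],
    [1.0,0,0],
    [1.1,0,0],
    [1.2,0,0]
  ],
  "yaw": [0,0,0,0,0,0,0,0,0,0,0,0]
}}

```text
time_s: 5.78
eef_pos: [0.4542, 0.0171, 0.0888]
tcp_rot: [0.0, -0.053, 0.999, -0.0]
ft_force: [2.6, -4.6, -2.9]
opening: 0.0251
```

Emit:
{"method": "play_rows", "body": {
  "claw": [1,1,1,1,1,1,1,1,1,1,1,1],
  "offset": [
    [0.1,0,0],
    [0.2,0,0],
    [0.3,0,0],
    [0.4,0,0],
    [0.5,0,0],
    [0.6,0,0],
    [0.7,0,0],
    [0.8,0,0],
    [0.9,0,0],
    [1.0,0,0],
    [1.1,0,0],
    [1.2,0,0]
  ],
  "yaw": [0,0,0,0,0,0,0,0,0,0,0,0]
}}

```text
time_s: 6.78
eef_pos: [0.4423, 0.0158, 0.0887]
tcp_rot: [0.0, -0.053, 0.999, -0.0]
ft_force: [1.7, -5.4, -3.6]
opening: 0.025
```

Emit:
{"method": "play_rows", "body": {
  "claw": [1,1,1,1,1,1,1,1],
  "offset": [
    [0.1,0,0],
    [0.2,0,0],
    [0.3,0,0],
    [0.4,0,0],
    [0.5,0,0],
    [0.6,0,0],
    [0.7,0,0],
    [0.7,0,0]
  ],
  "yaw": [0,0,0,0,0,0,0,0]
}}

```text
time_s: 7.45
eef_pos: [0.439, 0.0155, 0.0889]
tcp_rot: [0.005, -0.052, 0.999, -0.0]
ft_force: [20.0, 0.0, -21.9]
opening: 0.0253
```

Emit:
{"method": "play_rows", "body": {
  "claw": [1,1,0,-1,-1,-1,-1,-1,-1,-1,-1,-1],
  "offset": [
    [-0.2,0,0],
    [-0.3,0,0],
    [-0.3,0,0],
    [-0.3,0,0],
    [-0.3,0,0],
    [-0.3,0,0],
    [-0.3,0,-1],
    [-0.3,0,-3],
    [-0.3,0,-6],
    [-0.3,0,-9.5],
    [-0.3,0,-13],
    [-0.3,0,-15]
  ],
  "yaw": [0,0,0,0,0,0,0,0,0,0,0,0]
}}

```text
time_s: 8.45
eef_pos: [0.4397, 0.0156, 0.2434]
tcp_rot: [0.002, -0.053, 0.999, -0.001]
ft_force: [-0.3, 0.7, 0.4]
opening: 0.0876
```

```bash
python3 - <<'E'
from h import *
s=st(); r=rot(s); p=s["eef_pos"]; print(s["time_s"],p,s["ft_force"],s["joints"])
t=grab("top"); d=grab("side"); w=grab("wrist")
for n,f in (("top1",t),("side1",d),("w2",w)): np.save("pics/%s.npy"%n,f,allow_pickle=True)
A=cv2.resize(t["pixels"][130:300,190:400],None,fx=1.9,fy=1.9); B=cv2.resize(d["pixels"][120:300,220:440],None,fx=1.8,fy=1.8)
h=max(A.shape[0],B.shape[0]); pad=lambda x:cv2.copyMakeBorder(x,0,h-x.shape[0],0,0,0)
cv2.imwrite("pics/c3.png",np.hstack([pad(A),pad(B)])); print(A.shape)
print((r.T@(np.array([.477,.342,.093])-p)*100).round(2))
E
```

```text
8.45 [0.43968727 0.01558801 0.24341313] [-0.34351953  0.65244851  0.40495565] [-2.35745260e-01 -1.43128572e-01  1.92673194e+00  1.76254792e-04
  1.35299996e+00 -1.91235149e+00]
(323, 399, 3)
[-7.08 32.09 15.03]
```

View pics/c3.png

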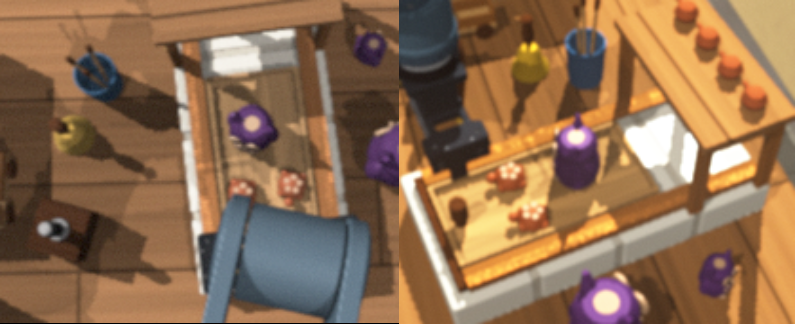

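The tray has moved to its stop. The owl stands upright and clear of the shelf, with its pale chip at top-view (322.6,195.3). The turtles are still standing. I'll measure the chip by mask, then go to the tester.

```bash
python3 - <<'E'
from h import *
t=load("top1");d=load("side1")
def chip(f,box):
    x0,y0,x1,y1=box; h=cv2.cvtColor(f["pixels"][y0:y1,x0:x1],cv2.COLOR_BGR2HSV)
    purple=cv2.inRange(h,(120,60,20),(170,255,255)); 
    hull=cv2.convexHull(cv2.findNonZero(purple)); m=np.zeros_like(purple); cv2.fillConvexPoly(m,hull,255)
    pale=cv2.inRange(h,(0,0,110),(40,150,255))&m
    n,l,s,c=cv2.connectedComponentsWithStats(pale)
    return [(s[i].tolist(),(c[i]+[x0,y0]).round(1)) for i in range(1,n) if s[i,4]>6]
a=chip(t,(305,175,345,220));print(a)
for s,c in a: print(onz(t,*c,.159))
b=chip(d,(300,180,340,230));print(b)
for s,c in b: print(onz(d,*c,.159))
E
```

```text
[([14, 16, 8, 8, 51], array([322.3, 194.5]))]
[0.62196916 0.045235   0.159     ]
[([12, 4, 6, 7, 9], array([315.3, 187.4])), ([14, 12, 9, 8, 56], array([318. , 195.5]))]
[0.62173402 0.0725513  0.159     ]
[0.61986982 0.04546061 0.159     ]
```

Emit:
{"method": "play_rows", "body": {
  "claw": [-1,-1,-1,-1,-1,-1,-1,-1,-1,-1,-1,-1],
  "offset": [
    [-0.5,2,0],
    [-1.2,5,0],
    [-2,8,0],
    [-2.7,11,0],
    [-3.3,14,0],
    [-4,17,0],
    [-4.7,20,0],
    [-5.3,23,0],
    [-6,26,0],
    [-6.6,29,0],
    [-7.1,31.5,0],
    [-7.1,32.1,0]
  ],
  "yaw": [0,0,0,0,0,0,0,0,0,0,0,0]
}}

```text
time_s: 9.6
eef_pos: [0.4742, 0.3451, 0.2366]
tcp_rot: [-0.002, -0.054, 0.999, 0.0]
ft_force: [-0.0, -0.7, 0.3]
opening: 0.0876
```

```bash
python3 - <<'E'
from h import *
f=grab("wrist"); np.save("pics/w3.npy",f,allow_pickle=True); s=st(); print(s["eef_pos"],s["time_s"],s["joints"])
print(proj(f,[.477,.342,.145]),proj(f,[.477,.342,.076]))
save(f,"w3.png")
E
```

```text
[0.47390918 0.34437944 0.23665691] 9.65 [ 4.25565677e-01  2.08516730e-01  1.57868445e+00  7.08971806e-04
  1.35773431e+00 -1.25371883e+00]
[316.46408166 209.19421998] [317.23416218 186.53697078]
```

View pics/w3.png

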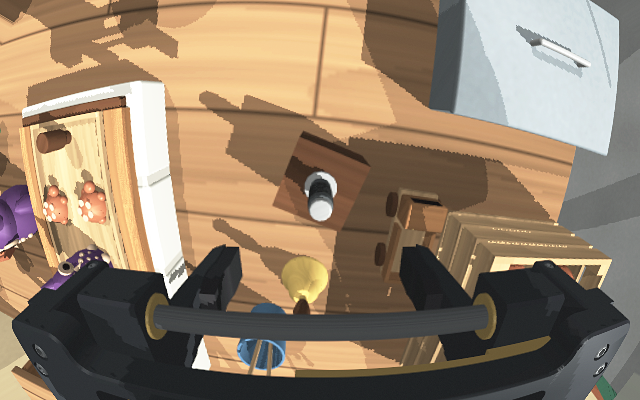

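The wrist view shows the tester cap at (320,209) and its collar at (321,186), about 2–3 mm in +y of the prediction. I'll use y=0.344. The bell and truck are clear of the fingers. Descending.

Emit:
{"method": "play_rows", "body": {
  "claw": [-1,-1,-1,-1,-1,-1,-1,-1],
  "offset": [
    [-0.2,0.2,1],
    [-0.2,0.2,3.5],
    [-0.2,0.2,6.5],
    [-0.2,0.2,9.5],
    [-0.2,0.2,12],
    [-0.2,0.2,13.8],
    [-0.2,0.2,14.3],
    [-0.2,0.2,14.3]
  ],
  "yaw": [0,0,0,0,0,0,0,0]
}}

```text
time_s: 10.32
eef_pos: [0.4757, 0.3425, 0.0932]
tcp_rot: [-0.002, -0.052, 0.999, -0.001]
ft_force: [-0.1, -0.4, -0.0]
opening: 0.0882
```

```bash
python3 - <<'E'
from h import *
f=grab("wrist"); np.save("pics/w4.npy",f,allow_pickle=True); s=st(); print(s["eef_pos"],s["time_s"],s["ft_force"])
p=f["wc"][:3,:3]; 
for z in(.145,.112,.076): print(proj(f,[.477,.344,z]))
save(f,"w4.png",(180,60,460,270),2)
E
```

```text
[0.47690985 0.34330383 0.09505934] 10.3667 [-0.54168312  0.23892738  0.3751167 ]
[324.35411246 327.85899627]
[323.71720531 283.3041099 ]
[323.22016623 249.92122588]
```

View pics/w4.png

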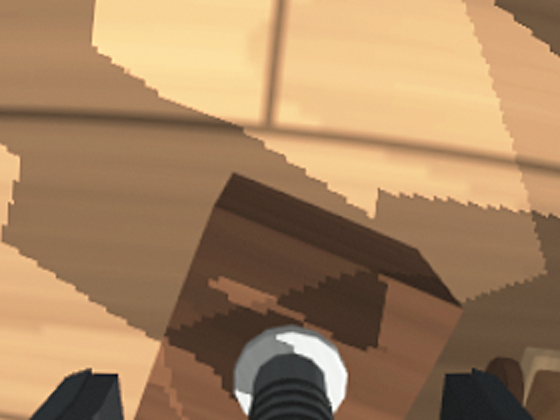

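The crop shows the tester between the fingers, with the collar at pixel (325.5,247.5), about 2 mm in +y of the finger middle. I'll shift 2 mm and grip.

Emit:
{"method": "play_rows", "body": {
  "claw": [-1,-1,1,1,1,1,1,1,1,1,1,1],
  "offset": [
    [0,0.1,0],
    [0,0.2,0],
    [0,0.2,0],
    [0,0.2,0],
    [0,0.2,0],
    [0,0.2,0],
    [0,0.2,0],
    [0,0.2,0],
    [0,0.2,0],
    [0,0.2,0],
    [0,0.2,0],
    [0,0.2,0]
  ],
  "yaw": [0,0,0,0,0,0,0,0,0,0,0,0]
}}

```text
time_s: 11.37
eef_pos: [0.477, 0.3465, 0.0957]
tcp_rot: [-0.0, -0.053, 0.999, -0.0]
ft_force: [-1.0, -2.6, 0.8]
opening: 0.0237
```

Emit:
{"method": "play_rows", "body": {
  "claw": [1,1,1,1,1],
  "offset": [
    [0,0,0],
    [0,0,0],
    [0,0,0],
    [0,0,0],
    [0,0,0]
  ],
  "yaw": [0,0,0,0,0]
}}

```text
time_s: 11.78
eef_pos: [0.477, 0.3464, 0.0956]
tcp_rot: [-0.0, -0.053, 0.999, -0.0]
ft_force: [0.5, -0.4, -1.2]
opening: 0.0213
```

```bash
python3 - <<'E'
from h import *
s=st(); print(s["eef_pos"],s["time_s"],s["ft_force"],s["opening"],rot(s).round(4).tolist())
E
```

```text
[0.4769961  0.34643338 0.09564766] 11.7833 [ 0.50483463 -0.40727226 -1.23067951] 0.021330126065912947 [[-0.9944, -0.1053, -0.0001], [-0.1053, 0.9944, -0.0001], [0.0001, -0.0001, -1.0]]
```

Emit:
{"method": "play_rows", "body": {
  "claw": [1,1,1,1,1,1,1,1,1,1,1,1],
  "offset": [
    [0,0,-0.3],
    [0,0,-1],
    [0,0,-2],
    [0,0,-3.5],
    [0,0,-5.5],
    [0,0,-8],
    [0,0,-10.5],
    [0,0,-13],
    [0,0,-15.5],
    [0,0,-17.5],
    [0,0,-18.5],
    [0,0,-18.5]
  ],
  "yaw": [0,0,0,0,0,0,0,0,0,0,0,0]
}}

```text
time_s: 12.78
eef_pos: [0.4782, 0.3472, 0.2845]
tcp_rot: [0.003, -0.053, 0.999, 0.001]
ft_force: [0.7, -0.1, -2.2]
opening: 0.0211
```

```bash
python3 - <<'E'
from h import *
t=grab("top");s=grab("side"); S=st(); p=S["eef_pos"]; r=rot(S); print(S["time_s"],p,S["ft_force"],S["opening"])
np.save("pics/top2.npy",t,allow_pickle=True);np.save("pics/side2.npy",s,allow_pickle=True)
tip=np.array(p)-[0,0,.0756]; print(proj(s,tip),proj(s,p))
u,v=proj(s,tip).astype(int); save(s,"s2.png",(u-60,v-80,u+60,v+40),5)
print("to above chip",(r.T@(np.array([.6212,.0453,p[2]])-p)*100).round(2))
E
```

```text
12.8833 [0.4767216  0.34643943 0.28034012] [-0.35626945  0.32054124 -2.42449908] 0.021314690650060343
[233.10665401 116.71069295] [228.75469281  94.46389949]
to above chip [-11.2  -31.47  -0.  ]
```

View pics/s2.png

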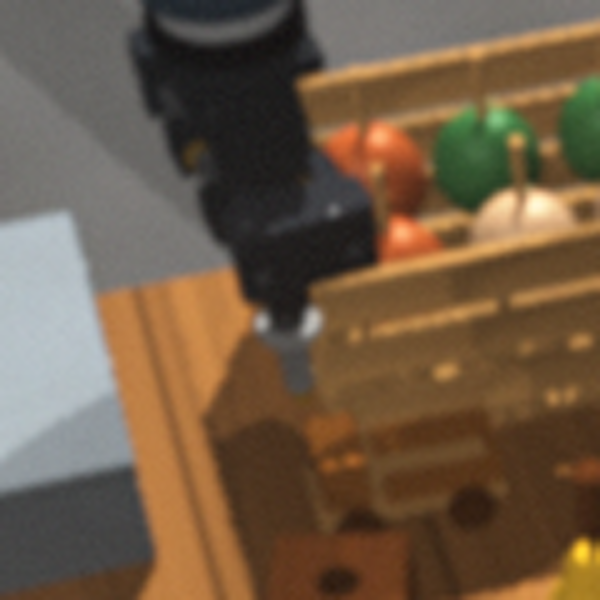

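The tester hangs upright under the gripper. Its nose end at crop (300,390) is consistent with the predicted tip at (300,403), and the block's hole is empty. Moving over the owl.

Emit:
{"method": "play_rows", "body": {
  "claw": [1,1,1,1,1,1,1,1,1,1,1,1],
  "offset": [
    [-0.3,-0.8,0],
    [-1.1,-3,0],
    [-2.1,-6,0],
    [-3.2,-9,0],
    [-4.3,-12,0],
    [-5.3,-15,0],
    [-6.4,-18,0],
    [-7.5,-21,0],
    [-8.5,-24,0],
    [-9.6,-27,0],
    [-10.6,-30,0],
    [-11.2,-31.5,0]
  ],
  "yaw": [0,0,0,0,0,0,0,0,0,0,0,0]
}}

```text
time_s: 13.88
eef_pos: [0.6218, 0.041, 0.2785]
tcp_rot: [-0.002, -0.051, 0.999, -0.0]
ft_force: [0.5, 0.5, -1.8]
opening: 0.021
```

Emit:
{"method": "play_rows", "body": {
  "claw": [1,1,1,1],
  "offset": [
    [0,0,0],
    [0,0,1],
    [0,0,1.5],
    [0,0,1.5]
  ],
  "yaw": [0,0,0,0]
}}

```text
time_s: 14.22
eef_pos: [0.6198, 0.0466, 0.2629]
tcp_rot: [-0.002, -0.053, 0.999, 0.001]
ft_force: [0.2, 0.4, -1.9]
opening: 0.021
```

```bash
python3 - <<'E'
from h import *
imaging.grab_frame("top")
w=grab("wrist");s=grab("side");t=grab("top"); S=st(); p=np.array(S["eef_pos"]); print(S["time_s"],p,S["ft_force"],S["opening"],rot(S).round(4).tolist())
for n,f in (("w5",w),("side3",s),("top3",t)): np.save("pics/%s.npy"%n,f,allow_pickle=True)
tip=p-[0,0,.0756]; print("tip",tip,proj(w,tip),proj(s,tip)); print("chip",proj(w,[.6212,.0453,.159]),proj(s,[.6212,.0453,.159]))
A=cv2.resize(w["pixels"][120:280,240:400],None,fx=2.5,fy=2.5,interpolation=cv2.INTER_CUBIC)
u,v=proj(s,tip).astype(int);B=cv2.resize(s["pixels"][v-40:v+40,u-40:u+40],(400,400),interpolation=cv2.INTER_CUBIC); print(u,v)
cv2.imwrite("pics/c5.png",np.hstack([A,B]))
E
```

```text
14.4167 [0.62138467 0.04609549 0.26592742] [ 0.54507972  0.52974087 -1.39766949] 0.02135636625492855 [[-0.9943, -0.1067, 0.0003], [-0.1067, 0.9943, 0.0], [-0.0003, 0.0, -1.0]]
tip [0.62138467 0.04609549 0.19032742] [319.78342135 215.46866953] [318.43595925 187.02751028]
chip [318.89754536 202.10891027] [318.52881806 195.4143083 ]
318 187
```

View pics/c5.png

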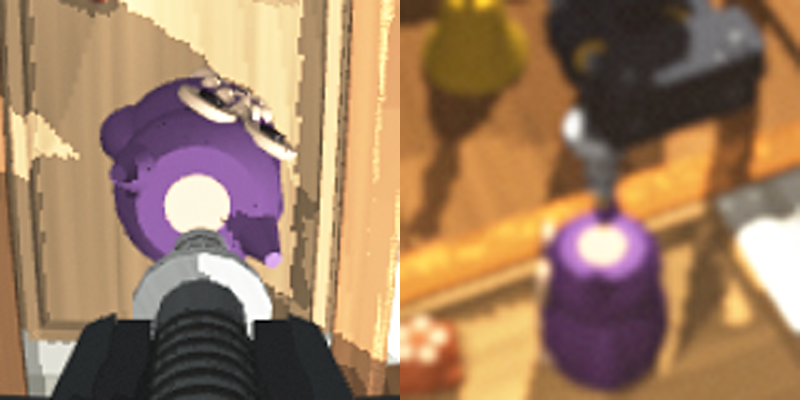

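Left (wrist): the chip is at crop (197,205), which matches its measured position. The tester axis is about 1.5 mm towards +y. Right (side): the chip is at crop (602,242), also as predicted, with the tip above it. I'll correct by 1.5 mm and descend most of the way.

Emit:
{"method": "play_rows", "body": {
  "claw": [1,1,1,1,1,1,1,1,1],
  "offset": [
    [0,-0.15,0.2],
    [0,-0.15,0.6],
    [0,-0.15,1.0],
    [0,-0.15,1.4],
    [0,-0.15,1.8],
    [0,-0.15,2.1],
    [0,-0.15,2.3],
    [0,-0.15,2.4],
    [0,-0.15,2.4]
  ],
  "yaw": [0,0,0,0,0,0,0,0,0]
}}

```text
time_s: 15.17
eef_pos: [0.6216, 0.0436, 0.2414]
tcp_rot: [-0.0, -0.053, 0.999, 0.0]
ft_force: [-1.2, -0.2, -1.6]
opening: 0.0208
```

```bash
cat > chk.py <<'E'
from h import *
F=[];P=[]
for i in range(6):
    imaging.grab_frame("side"); S=st(); F.append(S["ft_force"]); P.append(S["eef_pos"])
print(S["time_s"],np.mean(P,0).round(4),np.mean(F,0).round(2),np.std(F,0).round(2))
E
python3 chk.py; python3 - <<'E'
from h import *
w=grab("wrist");s=grab("side"); p=np.array(st()["eef_pos"]); tip=p-[0,0,.0756]
for n,f in (("w6",w),("side4",s)): np.save("pics/%s.npy"%n,f,allow_pickle=True)
print(proj(w,tip),proj(s,tip),proj(w,tip+[0,0,.014]),proj(w,[.6212,.0453,.159]))
A=cv2.resize(w["pixels"][150:250,270:370],(400,400),interpolation=cv2.INTER_CUBIC)
B=cv2.resize(s["pixels"][155:215,288:348],(400,400),interpolation=cv2.INTER_CUBIC)
cv2.imwrite("pics/c6.png",np.hstack([A,B]))
E
```

```text
15.4667 [0.6218 0.0435 0.2419] [ 0.3   0.07 -1.99] [0.29 0.52 0.31]
[320.73143617 212.81242172] [318.96762665 194.00890432] [320.7577049  219.62922977] [323.0045644  209.06096251]
```

View pics/c6.png

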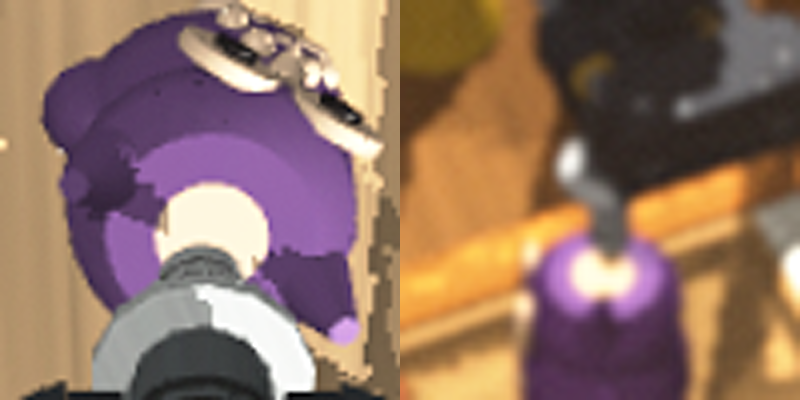

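Left: the chip is centred at (323.2,209.2) as predicted. The nose is at column about 320.7, so the tip is 1.8 mm towards −y, and I'll undo the earlier shift. Right: the tip is just above the chip.

Emit:
{"method": "play_rows", "body": {
  "claw": [1,1,1,1,1,1,1,1,1,1],
  "offset": [
    [0,0.1,0],
    [0,0.17,0],
    [0,0.17,0.1],
    [0,0.17,0.2],
    [0,0.17,0.3],
    [0,0.17,0.4],
    [0,0.17,0.5],
    [0,0.17,0.6],
    [0,0.17,0.6],
    [0,0.17,0.6]
  ],
  "yaw": [0,0,0,0,0,0,0,0,0,0]
}}

```text
time_s: 16.4
eef_pos: [0.6215, 0.0452, 0.2356]
tcp_rot: [-0.0, -0.053, 0.999, 0.0]
ft_force: [-0.5, -0.4, -1.0]
opening: 0.0213
```

```bash
python3 chk.py
```

```text
16.7 [0.6216 0.0453 0.2358] [ 0.02 -0.34 -1.88] [0.26 0.3  0.51]
```

Emit:
{"method": "play_rows", "body": {
  "claw": [1,1,1,1,1],
  "offset": [
    [0,0,0.05],
    [0,0,0.1],
    [0,0,0.15],
    [0,0,0.2],
    [0,0,0.2]
  ],
  "yaw": [0,0,0,0,0]
}}

```text
time_s: 17.12
eef_pos: [0.6216, 0.0453, 0.2339]
tcp_rot: [0.0, -0.053, 0.999, -0.0]
ft_force: [0.2, -0.1, -0.7]
opening: 0.0209
```

```bash
python3 chk.py
```

```text
17.4167 [0.6216 0.0453 0.2339] [ 0.23 -0.15 -0.07] [0.69 0.45 0.26]
```

Contact shows as +1.85 N, about 1 mm of plunger travel, near the predicted height. I need about 3.9 mm more.

Emit:
{"method": "play_rows", "body": {
  "claw": [1,1,1,1,1,1,1,1,1,1],
  "offset": [
    [0,0,0.05],
    [0,0,0.1],
    [0,0,0.15],
    [0,0,0.2],
    [0,0,0.25],
    [0,0,0.3],
    [0,0,0.35],
    [0,0,0.38],
    [0,0,0.38],
    [0,0,0.38]
  ],
  "yaw": [0,0,0,0,0,0,0,0,0,0]
}}

```text
time_s: 18.25
eef_pos: [0.6216, 0.0452, 0.2301]
tcp_rot: [0.0, -0.053, 0.999, -0.0]
ft_force: [-0.3, 0.8, 2.1]
opening: 0.0209
```

```bash
python3 chk.py; python3 - <<'E'
from h import *
w=grab("wrist");s=grab("side");S=st(); p=np.array(S["eef_pos"]); print(S["opening"],rot(S)[:,2].round(4))
A=cv2.resize(w["pixels"][100:260,220:420],(500,400),interpolation=cv2.INTER_CUBIC)
B=cv2.resize(s["pixels"][130:250,258:348],(300,400),interpolation=cv2.INTER_CUBIC)
cv2.imwrite("pics/c7.png",np.hstack([A,B])); print(proj(w,[.6212,.0453,.159]))
E
```

```text
18.55 [0.6216 0.0453 0.23  ] [0.17 0.34 2.12] [0.28 0.24 0.37]
0.020888370302732405 [ 1.e-04 -0.e+00 -1.e+00]
[320.85894068 214.60899508]
```

View pics/c7.png

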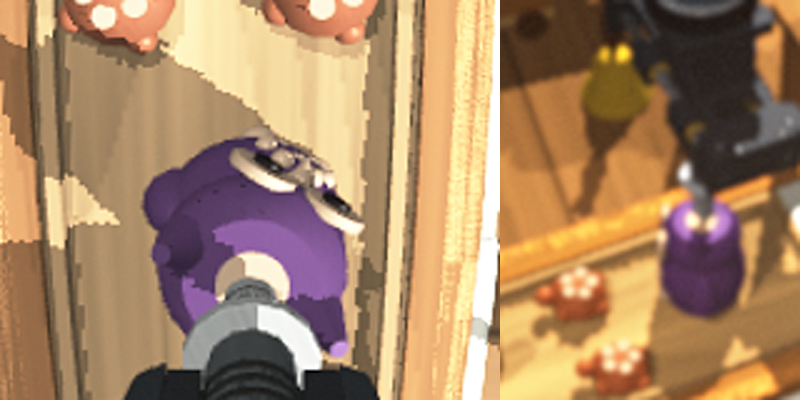

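The left crop shows the nose at column 250 over the chip at 253, with the owl upright and the turtles standing. The right crop shows the tip on the chip. The force is +4.1 N over the free-hanging value, about 4.8 mm of plunger travel. Handing in.

```bash
python3 -c "
from h import *
print(workorder.finish_job())"
```

```text
the job is handed in; nothing more can be done
None
```

I drew the tray out by its knob until it met the end stop. I then took the tester from its block, and I'm holding it upright on the chip on the owl's crown with the plunger about half-way in. The job was handed in after about 18.6 s on the robot's clock.

**Tray:** it moved about 146 mm, then stopped with the pull rising to about 20 N. I eased the pull off before letting go of the knob. I did not measure the gap at the stop again afterwards.

**Press:** the force is 4.0–4.1 N above what the tester gave hanging free, which means about 4.8 mm of the 10 mm plunger travel. The height moved since contact gives 5 mm.

**Aim:** the tip is within about 1 mm of the chip's centre. The first small sideways correction was wrong, as the next wrist view showed. I undid it before contact.

**Surroundings:** the last pictures show the owl and both turtles upright on the tray and the bell standing. The arm went nowhere near the pig, jug, brush pot or truck, but I did not look at each of them again at the end.

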